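# Dust off and close a gear case joint

### The job

Pick up the cordless air duster and, without touching the parts, aim it over the loose gear case half at the middle of the fixed half's joint face: nozzle about 50 mm from the face, slanting down at about 35 degrees, held still for a good second. Lay the duster back flat in its tray, then bring the loose half up against the fixed half on the plate so that the joint is closed, square, with the flange edges level, and let go. Leave the other things on the bench where they are.

Things in the scene. Friction and masses are not known exactly. Their poses are not given: they have to be found in the camera images.
- fixture: Fixed dark steel plate 180 (x) x 320 (y) x 10 mm with the fixed aluminium gear case half bolted on. Origin: centre of the plate's underside, z up. Fixed half: joint flange 84 (x) x 10 (y) x 60 mm high on the plate, joint face at y = +75 mm looking to -y; behind it a body 56 x 55 x 50 mm and a boss, to y = +158 mm; low straps beside it (to 25 mm height). The rest of the plate is flat.
- joint_face (a point): The point on the fixed half's joint face to aim at: mid-width, 32 mm above the plate top (42 mm above the bench). Axes are the plate's: -y points straight out of the face towards the loose half.
- cover: Loose aluminium half, about 0.45 kg, like the fixed one, standing on the plate 75 to 105 mm from it, faces roughly towards each other. Origin: centre of its box body's underside, z up. Body 56 (x) x 55 (y) x 50 mm high (4 mm ribs on top): grip across the 56 mm. Flange 84 (x) x 10 (y) x 60 mm high in front, joint face at y = +37.5 mm; round boss 34 mm across behind, to y = -49 mm.
- cover_face (a point): Point on the loose half's joint face: mid-width, 32 mm above its underside. Axes are the loose half's: +y points straight out of the face. It meets joint_face when the joint is closed and level.
- duster: Cordless air duster, 0.22 kg, lying flat in its tray: black box body 100 (x) x 26 (y) x 36 mm high, grey end cap behind (to x = -61 mm), thin steel nozzle in front. Origin: centre of the black body's underside, near the balance point; x along the nozzle, z up through the small trigger pad on top (x = 18 to 46 mm, 4 mm proud).
- nozzle_tip (a point): Tip of the duster's 8 mm thick nozzle, 128 mm ahead of the duster's origin and 18 mm above its underside. Axes are the duster's: it blows along +x.
- blow_spot (a point): Point in the air 50 mm ahead of the nozzle tip on the nozzle's axis (178 mm ahead of the duster's origin, 18 mm above its underside). When this lies at joint_face, the duster is at the right distance and aimed.
- tray: Shallow grey plastic tray, fixed, 240 (x) x 140 (y) x 16 mm high outside, walls and floor 5 mm. Origin: centre of its underside; the duster at first lies along its x axis with the nozzle towards +x and its origin about 34 mm to the -x side of the tray's centre.
- can_a: Red spray can 66 mm across, 200 mm high, upright; origin at its foot. Leave alone.
- can_b: Another red spray can, the same size; origin at its foot. Leave alone.
- can_c: Smaller blue spray can 54 mm across, 140 mm high; origin at its foot. Leave alone.
- bearing: Steel bearing ring 26 mm across, 9 mm high, lying on a corner of the plate; origin under its centre. Leave alone.
- screwdriver: Screwdriver lying on the bench behind the work. Leave alone.
- brush: Small brush lying on the bench near the robot. Leave alone.
- tape: Roll of tape 90 mm across, 19 mm high, lying on the bench behind the gap between tray and plate; origin under its centre. Leave alone.

How it is judged:
By the outcome, as a careful person would: the job done as asked, in the order asked, and still so for the second after the job is handed in, with the robot touching nothing.
It also fails if it takes over 64 s, if anything falls off the work surface, if the arm or the gripper's body presses on something with over 40 N, if the wrist force passes 120 N, or if a joint passes its speed limit or range.

### The arm

A 6-joint arm with a two-finger parallel gripper is mounted at the origin on the work surface. World frame = base frame: x ahead of the robot, y to its left, z up, the work surface at z = 0. Lengths are in m, angles in rad, forces in N, time in s.
With the tool pointing down it reaches from about 0.225 to 0.875 m from the base axis. Payload 3.4 kg.
Tool frame: the origin (TCP) lies on the centre line of the jaws, within the pads' length; the fingertips stand 19 mm ahead of it and the grasp point (between the pads) is the TCP; z points along the fingers, y is the line along which they close (so a half turn about z gives the same grasp; the last joint's range is limited). The gripper opens to 85 mm and grips with 20 to 120 N. Pads are 22 mm wide; open, the fingers measure 114 mm over their backs; the gripper's body (76 mm by 85 mm) begins 54 mm behind the grasp point. The pads swing forward as they close: fully open they stand 13 mm farther back than shut.
Start: joints at [-1.309, 0.276, 1.505, -0, 1.361, -0.121], TCP at [0.215, -0.533, 0.25] pointing down, gripper open.
Joint ranges: [-2.89, 2.89], [-0.75, 2.08], [0.22, 2.7], [-1.18, 4.32], [0.11, 2.71], [-2.7, 2.7]. Speed limits (rad/s): [2.57, 2.57, 3.14, 3.14, 3.14, 3.14].

### API

Orientations are given as a rotation vector (axis times angle).
In Python, from workcell import ctrl gives the robot as it stands. The module is installed in compiled form; this text tells all that it offers.
- The arm moves only by the shell command python3 -m inch 'ROWS'. ROWS is JSON, a list of rows, each an object of numbers: "fingers": the opening, from 0 (shut) to 1 (fully open); "x", "y", "z": the shift along the tool's x, y, z in mm; "ax", "ay", "az": the turn, a rotation vector about the tool's x, y, z in degrees. In form: [{"fingers": .., "x": .., "y": .., "z": .., "ax": .., "ay": .., "az": ..}, ...]. A call has 1 to 8 rows; each row is the pose to reach, as a shift and turn from the pose commanded when the call began, along the tool's axes at that moment; what a row does not reach only later rows make up. A row lasts 1/10 s, in which the tool goes at most 50 mm and 8.59 degrees, less where a joint would pass 70% of its speed; a pose out of reach is approached as far as the arm can. A call with a gripper value outside its range is refused whole. The fingers move at their own pace and stop on an object; the grip force is fixed at half the most. Time passes only in rows, so rows that repeat a pose let the fingers close. It gives the time, the measured TCP pose, the force, the opening and the grip force at its end, in the units of the state.
- ctrl.observe(): the state, without advancing time (a new reading comes with each control period).
- ctrl.camera(name): name is "side" or "top" or "wrist"; returns the picture (400x640x3 uint8, red, green, blue); there is no depth.
- ctrl.calibration(name): a dict with "camera_matrix" (3x3 intrinsics, pixels), "dist" ([k1, k2, p1, p2, k3] as OpenCV has them; the pictures are not rectified), "R" (3x3) and "t" (3): a world point X has camera coordinates R X + t. Camera axes: x right, y down, z forward; pixel columns grow to the right and rows downward; lengths in m; the calibration is good to about 2 mm. A picture is of the moment at which its call begins: read the wrist's pose just before it. calibration takes no time and is no camera call; for the wrist camera it gives the pose at the moment of the call.
- ctrl.sign_off(): hands the job in; it is judged then, once.
Trained networks look in the newest picture that a camera, given by its name, has taken for a name from the list of things; names that differ only in an ending like _2 or _b are one class to them, and where a whole thing is asked for, a point or a joint stands for the part that bears it (a point fixed in the world has none). Each returns a list of dicts, best first, with "score" (0 to 1); they miss things now and then, are a little off and sometimes report something else, mostly with a low value. They report only what shows in the picture. A call takes as long as a camera call.
- ctrl.search_frame(camera, query): "location" ([x, y, z] in m, in world coordinates, good to about 4 mm: the middle of the surface that is visible of it).
- ctrl.pinpoint(camera, query): "location" ([x, y, z] in m, in world coordinates, good to about 4 mm: a listed point, or the origin of a listed thing).
The state is a dict: "clock": time; "joints": joint angles; "qd": joint speeds; "joint_torque": joint torques, N m; "tcp_pos": TCP position; "eef_rot": TCP orientation; "wrist_force": force on the tool from outside, world axes, zero at the start; "moment": the same for the moment, N m; "width": finger opening in m; "grasp_force": force on a finger pad.
Only numpy, scipy, OpenCV 4.12 (cv2) and the standard library are available. Lean on these libraries where they do the work, as an engineer would, in place of code of your own. Each camera call takes 0.05 s, during which the arm holds its last target. There are 200 camera calls.

## Working session

There is one attempt and no reset: what is moved stays moved. The work goes in short steps, Python scripts to look and compute and a shell command to move; the robot and the scene stay as the last step left them, time stands still between calls to the robot, and variables do not carry over. Pictures are saved under pics/ and viewed, at most 10 in all, crops included, and the job is handed in when it is done.

```bash
mkdir -p pics
cat > h.py <<'E'
import numpy as np, cv2
from scipy.spatial.transform import Rotation as R
from workcell import ctrl
def snap(c,fn=None):
    im=ctrl.camera(c)
    if fn: cv2.imwrite('pics/'+fn,im[:,:,::-1])
    return im
E
python3 - <<'E'
from h import *
for c in ['top','side']:
    snap(c,c+'0.png'); k=ctrl.calibration(c); print(c,np.round(-k['R'].T@k['t'],3), np.round(k['R'][2],2),k['camera_matrix'][0,0])
    for n in ['fixture','joint_face','cover','cover_face','duster','nozzle_tip','tray','can_a','can_c','bearing','tape','brush']:
        for d in ctrl.pinpoint(c,n)[:3]: print(c,n,round(d['score'],2),np.round(d['location'],4))
o=ctrl.observe();print(o['clock'],o['tcp_pos'],R.from_rotvec(o['eef_rot']).as_matrix().round(3))
E
```

```text
top [ 0.439 -0.073  0.808] [ 0.16 -0.02 -0.99] 369.42478644478075
top fixture 0.78 [ 0.5585  0.1143 -0.0014]
top fixture 0.75 [0.5572 0.1173 0.0389]
top joint_face 0.58 [0.5661 0.1934 0.0392]
top cover 0.95 [0.5559 0.0791 0.0082]
top cover_face 0.83 [0.5533 0.1148 0.041 ]
top duster 0.98 [ 0.5358 -0.3287  0.0114]
top nozzle_tip 0.72 [ 0.5746 -0.2068  0.023 ]
top tray 0.87 [ 5.316e-01 -3.022e-01 -4.000e-04]
top can_a 0.69 [0.7824 0.1398 0.    ]
top can_a 0.61 [ 0.7788 -0.0757 -0.0009]
top can_c 0.69 [0.7824 0.1398 0.    ]
top can_c 0.61 [ 0.7788 -0.0757 -0.0009]
top bearing 0.66 [ 0.5323 -0.326   0.011 ]
top bearing 0.49 [ 0.4619 -0.0061  0.0142]
top tape 0.91 [ 0.6896 -0.1506 -0.    ]
top brush 0.89 [0.344  0.1351 0.0054]
side [0.314 0.395 0.591] [ 0.35 -0.62 -0.7 ] 394.5918461583727
side fixture 0.95 [0.5517 0.118  0.0026]
side fixture 0.55 [0.5558 0.1149 0.0365]
side joint_face 0.9 [0.57   0.1947 0.0435]
side cover 0.87 [0.5633 0.0764 0.0077]
side cover_face 0.94 [0.5532 0.1168 0.0362]
side cover_face 0.47 [ 0.3471  0.1339 -0.0046]
side duster 0.95 [ 0.5358 -0.3282  0.0031]
side nozzle_tip 0.96 [ 0.5748 -0.2043  0.0288]
side nozzle_tip 0.18 [0.5677 0.1919 0.0416]
side tray 0.75 [ 0.536  -0.2997 -0.0026]
side can_a 0.91 [ 0.7808 -0.071   0.0028]
side can_a 0.72 [0.7868 0.1453 0.0012]
side can_c 0.91 [ 0.7808 -0.071   0.0028]
side can_c 0.72 [0.7868 0.1453 0.0012]
side bearing 0.68 [ 0.4669 -0.0063  0.0093]
side tape 0.91 [ 0.691  -0.1469 -0.0017]
side brush 0.74 [ 0.3494  0.1331 -0.0024]
1.3 [ 0.21476643 -0.53343518  0.25031996] [[ 0.928  0.373  0.   ]
 [ 0.373 -0.928 -0.   ]
 [-0.     0.    -1.   ]]
```

View pics/top0.png

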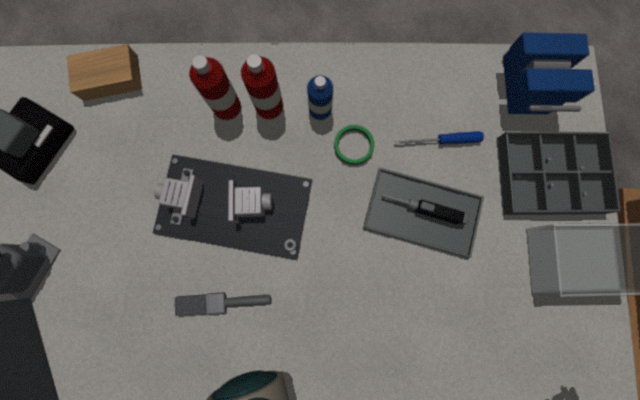

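View pics/side0.png

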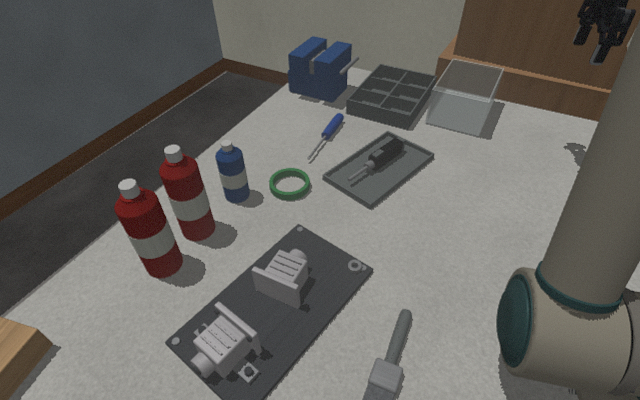

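Top view: plate centred near pixel (232,207), with the fixed half at (178,195) and the loose half at (250,200). The duster is at (440,212) in the tray, its nozzle pointing left. The side view agrees. First I'll move over the duster.

```bash
cat >> h.py <<'E'
def Rtool(ang,pitch=0):
    "tool x along heading ang (deg) in the world, pitched nose-down by pitch; tool z down"
    a,p=np.radians([ang,pitch]); x=np.array([np.cos(a)*np.cos(p),np.sin(a)*np.cos(p),-np.sin(p)])
    y=np.array([np.sin(a),-np.cos(a),0]); return np.c_[x,y,np.cross(x,y)]
def go(pos,Rt,cur=None):
    o=ctrl.observe(); Rc=R.from_rotvec(o['eef_rot']).as_matrix() if cur is None else cur[1]
    p=np.array(o['tcp_pos']) if cur is None else cur[0]
    print('t',round(o['clock'],2),'xyz mm',(Rc.T@(np.array(pos)-p)*1e3).round(1),'rot deg',np.degrees(R.from_matrix(Rc.T@Rt).as_rotvec()).round(2))
E
python3 -c "
from h import *
go([.52,-.33,.25],Rtool(72.4))"
```

```text
t 1.3 xyz mm [ 3.591e+02 -7.470e+01  3.000e-01] rot deg [ 1.000e-02  0.000e+00 -5.047e+01]
```

```bash
python3 -m inch '[{"x":359,"y":-75,"z":0,"az":-50.5,"fingers":0.6},{"x":359,"y":-75,"z":0,"az":-50.5,"fingers":0.6},{"x":359,"y":-75,"z":0,"az":-50.5,"fingers":0.6},{"x":359,"y":-75,"z":0,"az":-50.5,"fingers":0.6},{"x":359,"y":-75,"z":0,"az":-50.5,"fingers":0.6},{"x":359,"y":-75,"z":0,"az":-50.5,"fingers":0.6},{"x":359,"y":-75,"z":0,"az":-50.5,"fingers":0.6},{"x":359,"y":-75,"z":0,"az":-50.5,"fingers":0.6}]'
python3 - <<'E'
from h import *
o=ctrl.observe();print(o['clock'],o['tcp_pos'],o['joints'])
snap('wrist','w1.png'); k=ctrl.calibration('wrist'); print(-k['R'].T@k['t'],k['R'])
for n in ['duster','nozzle_tip','blow_spot','tray']:
    for d in ctrl.pinpoint('wrist',n)[:2]: print(n,round(d['score'],2),np.round(d['location'],4))
E
```

```text
1.3 [ 0.21476643 -0.53343518  0.25031996] [-1.30901860e+00  2.75914046e-01  1.50490008e+00 -7.04840775e-06
  1.36066059e+00 -1.20998700e-01]
[ 0.28590206 -0.50467673  0.37383624] [[ 0.37324678 -0.92773142 -0.00111816]
 [-0.88564273 -0.35667196  0.29735849]
 [-0.27626763 -0.10999781 -0.95476525]]invalid input at $[0]: expected keys fingers, x, y, z, ax, ay, az
```

View pics/w1.png

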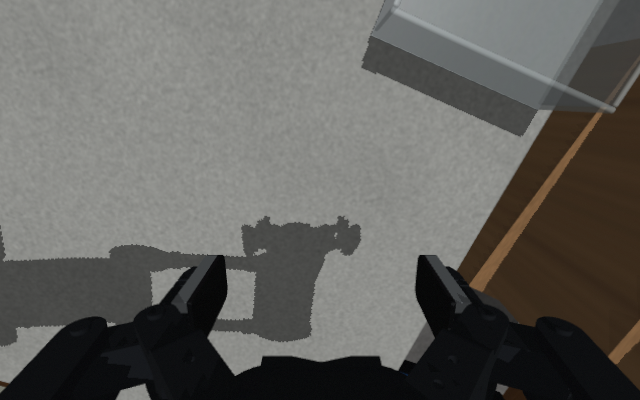

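The row format needs all seven keys, so nothing moved. The wrist picture shows only empty bench, with the fingers near (205,290) and (435,290).

```bash
python3 -m inch '[{"x":359,"y":-75,"z":0,"ax":0,"ay":0,"az":-50.5,"fingers":0.6},{"x":359,"y":-75,"z":0,"ax":0,"ay":0,"az":-50.5,"fingers":0.6},{"x":359,"y":-75,"z":0,"ax":0,"ay":0,"az":-50.5,"fingers":0.6},{"x":359,"y":-75,"z":0,"ax":0,"ay":0,"az":-50.5,"fingers":0.6},{"x":359,"y":-75,"z":0,"ax":0,"ay":0,"az":-50.5,"fingers":0.6},{"x":359,"y":-75,"z":0,"ax":0,"ay":0,"az":-50.5,"fingers":0.6},{"x":359,"y":-75,"z":0,"ax":0,"ay":0,"az":-50.5,"fingers":0.6},{"x":359,"y":-75,"z":0,"ax":0,"ay":0,"az":-50.5,"fingers":0.6}]'
python3 - <<'E'
from h import *
o=ctrl.observe();print(o['clock'],o['tcp_pos'],o['joints'])
snap('wrist','w2.png'); k=ctrl.calibration('wrist'); print(-k['R'].T@k['t'],k['R'])
for n in ['duster','nozzle_tip','blow_spot','tray']:
    for d in ctrl.pinpoint('wrist',n)[:2]: print(n,round(d['score'],2),np.round(d['location'],4))
E
```

```text
clock: 2.35
tcp_pos: [0.5234, -0.3267, 0.2502]
eef_rot: [2.531, 1.861, 0.004]
wrist_force: [-0.6, -0.1, 0.5]
width: 0.051
grasp_force: 0.0
2.35 [ 0.52341628 -0.32665019  0.25020357] [-0.67194601  0.3387218   1.41258145  0.00232963  1.38935752 -0.36985572]
[ 0.54716401 -0.25395711  0.37372032] [[ 9.54616137e-01 -2.97838897e-01  1.46742655e-04]
 [-2.84751676e-01 -9.12525063e-01  2.93623046e-01]
 [-8.73184578e-02 -2.80339083e-01 -9.55921276e-01]]
duster 0.86 [ 0.5357 -0.331   0.004 ]
nozzle_tip 0.91 [ 0.5682 -0.2082  0.0231]
tray 0.81 [ 0.5317 -0.299   0.0011]
```

View pics/w2.png

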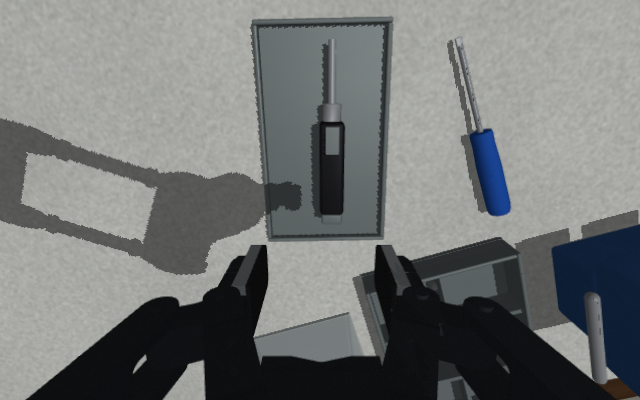

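The duster lies straight up the picture: nozzle tip (332,39), black body rows 121–214, columns 320–344. Those pixels give its pose.

```bash
cat >> h.py <<'E'
def px(k,uv,z):
    u=cv2.undistortPoints(np.array(uv,float).reshape(-1,1,2),k['camera_matrix'],np.array(k['dist']))[:,0]
    d=np.c_[u,np.ones(len(u))]@k['R']; c=-k['R'].T@k['t']
    return c+d*((np.broadcast_to(z,len(u))-c[2])/d[:,2])[:,None]
E
python3 - <<'E'
from h import *
k=ctrl.calibration('wrist')
p=px(k,[[331.8,39],[320.5,121.5],[344,121.5],[320,214],[343,214],[331.5,84]],[.025,.041,.041,.041,.041,.025]);print(p.round(4))
f=p[1:3].mean(0);r=p[3:5].mean(0);d=p[0]-r;print('len',np.linalg.norm(f-r),'mid',(f+r)/2,'head body',np.degrees(np.arctan2(*(f-r)[1::-1])),'nozzle-rear',np.degrees(np.arctan2(d[1],d[0])))
n=p[0]-p[5];print(np.degrees(np.arctan2(n[1],n[0])))
# tray corners, rims z=.016
t=px(k,[[252.5,20],[392,17],[269,239.5],[383,238]],.016);print(t.round(4),t.mean(0))
h=t[:2].mean(0)-t[2:].mean(0);print('tray head',np.degrees(np.arctan2(h[1],h[0])),np.linalg.norm(h))
im=cv2.imread('pics/w2.png')
g=im[:,:,1].astype(int);print(g[170,300:360]);print(g[110:130,332],g[205:226,332]);print(g[30:50,332])
E
```

```text
[[ 0.5681 -0.2103  0.025 ]
 [ 0.5343 -0.2804  0.041 ]
 [ 0.5567 -0.2875  0.041 ]
 [ 0.5039 -0.3742  0.041 ]
 [ 0.5278 -0.3818  0.041 ]
 [ 0.5557 -0.2496  0.025 ]]
len 0.09854852515758407 mid [ 0.53064887 -0.33097523  0.041     ] head body 72.50302117331695 nozzle-rear 72.70264539268969
72.55606417354376
[[ 0.4993 -0.1694  0.016 ]
 [ 0.6305 -0.2085  0.016 ]
 [ 0.4325 -0.3955  0.016 ]
 [ 0.5637 -0.4349  0.016 ]] [ 0.53152223 -0.3020769   0.016     ]
tray head 73.55305002196019 0.2359523944809225
[105 105 105 105 106 106 106 106 107 107 107  99  68  51  51  51  51  50
  51  36  19  17  23  24  24  25  26  26  25  27  27  26  26  28  28  29
  31  32  32  33  33  25  19  15  93 110 110 110 110 110 111 110 110 110
 110 110 110 111 111 111]
[139 140 142 143 144 146 147 149 152 152 150 124  27  14  20  24  47  90
 118 116] [ 23  23  23  23  23  21  21  21  19  41  86 110 107 104 102 100  99  96
  92  95 101]
[124 124 123 124 124 124 124 123 123 151 158 158 158 157 158 158 158 158
 159 159]
```

```bash
python3 -c "
from h import *
go([.532,-.331,.030],Rtool(72.6))"
```

```text
t 2.6 xyz mm [  3.8  13.1 220.2] rot deg [-0.06  0.05 -0.21]
```

```bash
python3 -m inch '[{"x":4,"y":13,"z":40,"ax":0,"ay":0,"az":0,"fingers":0.6},{"x":4,"y":13,"z":90,"ax":0,"ay":0,"az":0,"fingers":0.6},{"x":4,"y":13,"z":140,"ax":0,"ay":0,"az":0,"fingers":0.6},{"x":4,"y":13,"z":180,"ax":0,"ay":0,"az":0,"fingers":0.6},{"x":4,"y":13,"z":205,"ax":0,"ay":0,"az":0,"fingers":0.6},{"x":4,"y":13,"z":220,"ax":0,"ay":0,"az":0,"fingers":0.6},{"x":4,"y":13,"z":220,"ax":0,"ay":0,"az":0,"fingers":0.6},{"x":4,"y":13,"z":220,"ax":0,"ay":0,"az":0,"fingers":0.6}]'
python3 - <<'E'
from h import *
o=ctrl.observe();print(o['tcp_pos'],o['wrist_force'])
go([.532,-.331,.030],Rtool(72.6))
for c in ['side','top']:
    ctrl.camera(c)
    for n in ['duster','nozzle_tip']:
        for d in ctrl.pinpoint(c,n)[:1]: print(c,n,round(d['score'],2),np.round(d['location'],4))
E
```

```text
clock: 3.4
tcp_pos: [0.5326, -0.3312, 0.0308]
eef_rot: [2.536, 1.853, -0.0]
wrist_force: [0.4, -0.4, 1.1]
width: 0.051
grasp_force: 0.0
[ 0.53258565 -0.33123901  0.03076777] [ 0.39358368 -0.35733525  1.0868802 ]
t 3.4 xyz mm [ 0.1 -0.6  0.8] rot deg [ 0.01  0.03 -0.28]
side duster 0.94 [ 0.536  -0.3273  0.002 ]
side nozzle_tip 0.84 [ 0.5736 -0.2053  0.0264]
top duster 0.61 [ 0.5358 -0.3255  0.0092]
top nozzle_tip 0.95 [ 0.5712 -0.2023  0.0202]
```

Close, then lift. After that I'll check the grip.

```bash
python3 -m inch '[{"x":0,"y":0,"z":0,"ax":0,"ay":0,"az":0,"fingers":0},{"x":0,"y":0,"z":0,"ax":0,"ay":0,"az":0,"fingers":0},{"x":0,"y":0,"z":0,"ax":0,"ay":0,"az":0,"fingers":0},{"x":0,"y":0,"z":0,"ax":0,"ay":0,"az":0,"fingers":0},{"x":0,"y":0,"z":0,"ax":0,"ay":0,"az":0,"fingers":0},{"x":0,"y":0,"z":0,"ax":0,"ay":0,"az":0,"fingers":0}]'
python3 -m inch '[{"x":0,"y":0,"z":-10,"ax":0,"ay":0,"az":0,"fingers":0},{"x":0,"y":0,"z":-30,"ax":0,"ay":0,"az":0,"fingers":0},{"x":0,"y":0,"z":-70,"ax":0,"ay":0,"az":0,"fingers":0},{"x":0,"y":0,"z":-110,"ax":0,"ay":0,"az":0,"fingers":0},{"x":0,"y":0,"z":-150,"ax":0,"ay":0,"az":0,"fingers":0},{"x":0,"y":0,"z":-190,"ax":0,"ay":0,"az":0,"fingers":0},{"x":0,"y":0,"z":-220,"ax":0,"ay":0,"az":0,"fingers":0},{"x":0,"y":0,"z":-220,"ax":0,"ay":0,"az":0,"fingers":0}]'
```

```text
clock: 4.3
tcp_pos: [0.5338, -0.3301, 0.031]
eef_rot: [2.534, 1.856, 0.001]
wrist_force: [0.0, 0.9, 5.4]
width: 0.0252
grasp_force: 60.4
clock: 5.1
tcp_pos: [0.5351, -0.3311, 0.2554]
eef_rot: [2.527, 1.851, 0.004]
wrist_force: [0.6, 0.2, -2.2]
width: 0.0253
grasp_force: 59.7
```

Run:
```python
from h import *
im=snap('wrist','w3.png'); k=ctrl.calibration('wrist')
o=ctrl.observe();print(o['clock'],o['tcp_pos'],o['wrist_force'],o['moment'])
Rc=R.from_rotvec(o['eef_rot']).as_matrix();print(Rc.round(3))
for c in ['wrist','side','top']:
    if c!='wrist': ctrl.camera(c)
    for n in ['duster','nozzle_tip','cover','cover_face','joint_face','fixture']:
        for d in ctrl.pinpoint(c,n)[:1]: print(c,n,round(d['score'],2),np.round(d['location'],4),(Rc.T@(d['location']-o['tcp_pos'])*1e3).round(1))
```

```text
5.15 [ 0.53392214 -0.33023984  0.25229839] [-1.09388662  0.66240064 -2.15003366] [ 0.06177945  0.03214173 -0.07075976]
[[ 0.302  0.953  0.003]
 [ 0.953 -0.302 -0.003]
 [-0.001  0.004 -1.   ]]
wrist duster 0.8 [ 0.5375 -0.3295  0.2315] [ 1.8  3.1 20.8]
side duster 0.81 [ 0.5349 -0.3293  0.2191] [ 1.2  0.5 33.2]
side nozzle_tip 0.56 [ 0.5715 -0.2053  0.2438] [130.5  -1.9   8.3]
side cover_face 0.77 [0.5523 0.1163 0.0402] [ 431.6 -118.   211. ]
side joint_face 0.94 [0.5663 0.1949 0.0427] [ 510.7 -128.4  208.4]
side fixture 0.68 [0.5514 0.1163 0.0053] [ 431.4 -119.   245.9]
top duster 0.69 [ 0.5355 -0.3275  0.2294] [ 3.1  0.6 22.9]
top nozzle_tip 0.69 [ 0.5709 -0.2032  0.2399] [132.3  -3.1  12.2]
top cover 0.6 [0.5586 0.0771 0.0096] [ 396.2 -100.3  241.7]
top cover_face 0.6 [0.5553 0.1132 0.0389] [ 429.5 -114.2  212.3]
top joint_face 0.9 [0.5655 0.1944 0.0382] [ 510.  -129.   212.9]
top fixture 0.84 [ 5.555e-01  1.179e-01 -4.000e-04] [ 434.1 -115.6  251.6]
```

View pics/w3.png

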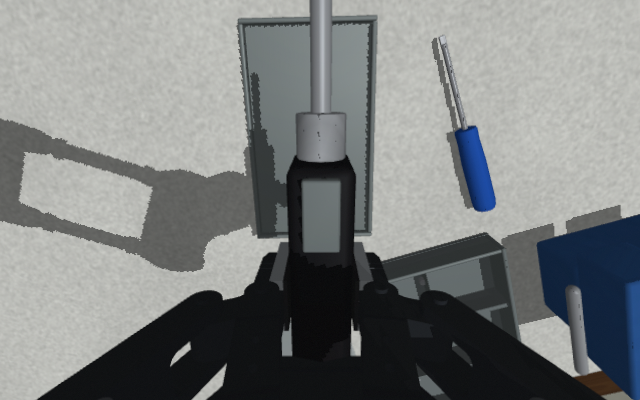

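The duster is held square, with the nozzle up the middle of the picture and the pad at rows 179–252. Next I'll refine the plate and loose-half poses from the top picture.

Run:
```python
from h import *
o=ctrl.observe();k=ctrl.calibration('wrist');T=np.array(o['tcp_pos']);Rc=R.from_rotvec(o['eef_rot']).as_matrix()
p=px(k,[[321,179],[321,252]],T[2]+.014);print('pad in tool',((p-T)@Rc*1e3).round(1))
k=ctrl.calibration('top');im=cv2.imread('pics/top0.png');hsv=cv2.cvtColor(im,cv2.COLOR_BGR2HSV)
m=((im.max(2)<85)&(hsv[...,1]<90)).astype(np.uint8)*255
roi=np.zeros_like(m);roi[145:268,140:325]=255;m&=roi;m=cv2.morphologyEx(m,cv2.MORPH_CLOSE,np.ones((9,9)))
c=max(cv2.findContours(m,0,1)[0],key=cv2.contourArea)
w=px(k,c[:,0],.010)[:,:2];r=cv2.minAreaRect((cv2.convexHull((w*1e3).astype(np.float32))));print('plate',r,cv2.boxPoints(r).round(1).tolist())
cv2.imwrite('pics/crop1.png',cv2.resize(cv2.drawContours(im.copy(),[c],-1,(0,255,255),1)[145:268,140:325],None,fx=4,fy=4,interpolation=cv2.INTER_CUBIC))
```

```text
pad in tool [[ 49.    0.7 -14. ]
 [ 21.    0.7 -14. ]]
plate ((553.5526123046875, 118.29837799072266), (319.2079772949219, 180.35787963867188), 79.4290542602539) [[435.6000061035156, -22.100000381469727], [612.9000244140625, -55.099998474121094], [671.5, 258.70001220703125], [494.20001220703125, 291.70001220703125]]
```

View pics/crop1.png

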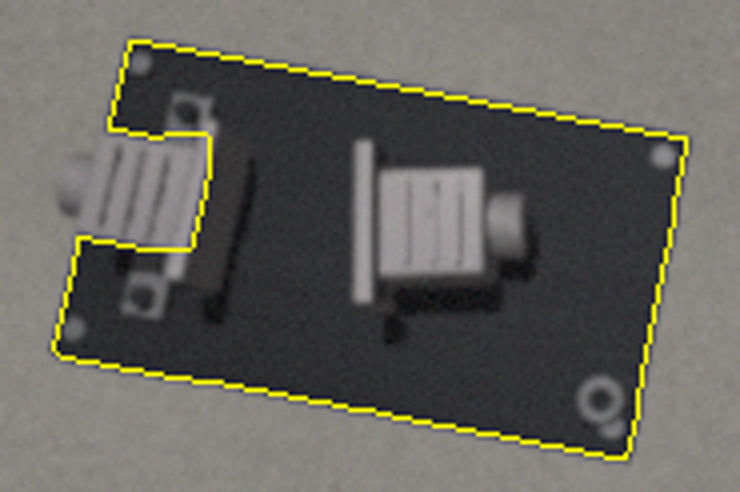

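```bash
cat >> h.py <<'E'
F=np.array([.5672,.1930,.042]); H=79.43; B=np.array([.1805,.0005,.008])
def blow(back=0,head=H,pitch=35):
    Rt=Rtool(head,pitch); return F-Rt@B-back*Rt[:,0],Rt
E
python3 -c "
from h import *
p,Rt=blow();print(p,blow(.06)[0]);go(*blow(.06));go(*blow(),cur=blow(.06))"
```

```text
[0.54042782 0.05225443 0.15208376] [0.53141207 0.00393929 0.18649835]
t 6.15 xyz mm [ 317.6 -102.7   63.8] rot deg [ -2.13 -34.95  -6.78]
t 6.15 xyz mm [60. -0. -0.] rot deg [0. 0. 0.]
```

```bash
python3 -m inch '[{"x":40,"y":-13,"z":5,"ax":-0.2,"ay":-4,"az":-0.8,"fingers":0},{"x":85,"y":-27,"z":12,"ax":-0.5,"ay":-9,"az":-1.7,"fingers":0},{"x":132,"y":-42,"z":20,"ax":-0.9,"ay":-15,"az":-2.8,"fingers":0},{"x":179,"y":-58,"z":30,"ax":-1.2,"ay":-21,"az":-4,"fingers":0},{"x":225,"y":-73,"z":42,"ax":-1.5,"ay":-26,"az":-5,"fingers":0},{"x":270,"y":-88,"z":54,"ax":-1.8,"ay":-31,"az":-6,"fingers":0},{"x":318,"y":-103,"z":64,"ax":-2.1,"ay":-35,"az":-6.8,"fingers":0},{"x":318,"y":-103,"z":64,"ax":-2.1,"ay":-35,"az":-6.8,"fingers":0}]'
cat > tip.py <<'E'
from h import *
def look(fn=None,cams=('side','top')):
    o=ctrl.observe();T=np.array(o['tcp_pos']);Rc=R.from_rotvec(o['eef_rot']).as_matrix()
    print('tip expect',(T+Rc@(B-[.05,0,0])).round(4),'blow',(T+Rc@B).round(4))
    for c in cams:
        snap(c,fn and c+fn)
        for n in ['nozzle_tip','duster','blow_spot','joint_face','cover','cover_face']:
            for d in ctrl.pinpoint(c,n)[:1]: print(c,n,round(d['score'],2),np.round(d['location'],4),(Rc.T@(d['location']-T)*1e3).round(1))
E
python3 -c "
from tip import *
go(*blow(.06));go(*blow());look('4.png')"
```

```text
clock: 6.95
tcp_pos: [0.531, 0.0133, 0.1826]
eef_rot: [2.051, 1.726, -0.648]
wrist_force: [-1.1, -1.0, -2.8]
width: 0.0248
grasp_force: 59.8
t 6.95 xyz mm [-9.8  2.   2. ] rot deg [ 0.11 -0.17  0.68]
t 6.95 xyz mm [50.2  2.7  2.2] rot deg [ 0.11 -0.17  0.68]
tip expect [0.5488 0.1144 0.1015] blow [0.5557 0.1548 0.0729]
side nozzle_tip 0.95 [0.5467 0.1122 0.1064] [125.7  -1.2   5.4]
side joint_face 0.66 [0.5684 0.194  0.0425] [231.3   6.4   9.6]
side cover 0.98 [0.5595 0.0744 0.0085] [152.8  18.5 105.6]
side cover_face 0.64 [0.553  0.1174 0.0363] [170.8   4.5  59.3]
top nozzle_tip 0.28 [ 0.4665 -0.0053  0.0152] [ 71.5 -59.4 154.5]
top duster 0.68 [ 0.5292 -0.008   0.1703] [-10.5   2.   22.2]
top blow_spot 0.15 [ 0.5292 -0.0088  0.17  ] [-11.    2.1  22.9]
top joint_face 0.72 [0.5657 0.1918 0.04  ] [230.6   4.1  13.2]
top cover 0.42 [0.5558 0.0767 0.0109] [152.7  14.4 102.8]
top cover_face 0.7 [0.5647 0.1914 0.0369] [231.9   3.2  16.1]
```

```bash
python3 -c "
from tip import *
go(*blow(.06));go(*blow());look('5.png')"
```

```text
t 7.65 xyz mm [ 0.1  0.3 -0.1] rot deg [-0.05  0.03 -0.03]
t 7.65 xyz mm [60.1  0.2 -0.2] rot deg [-0.05  0.03 -0.03]
tip expect [0.5504 0.1043 0.105 ] blow [0.558  0.1445 0.0763]
side nozzle_tip 0.9 [0.5471 0.1035 0.1072] [128.1  -2.6   7. ]
side duster 0.58 [ 0.529  -0.0112  0.1606] [ 2.4  0.7 29.9]
side joint_face 0.93 [0.5692 0.1932 0.0429] [240.5   2.6   6.7]
side cover 0.81 [0.56   0.0736 0.0092] [162.2  15.6 102.7]
side cover_face 0.67 [0.5541 0.1135 0.0354] [178.4   2.4  59.4]
top nozzle_tip 0.53 [ 0.5265 -0.0059  0.1687] [ 1.6 -2.8 20.5]
top duster 0.64 [ 0.5282 -0.0077  0.1689] [ 0.3 -0.7 21.2]
top joint_face 0.82 [0.5632 0.1946 0.0389] [243.1  -3.6   9.8]
top cover 0.45 [0.5567 0.0757 0.0119] [161.9  12.   99.6]
```

View pics/side5.png

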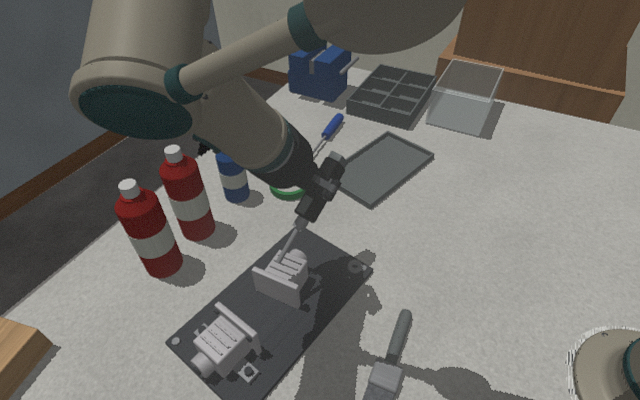

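The duster is tilted, its nozzle tip at about (300,228) above the loose half and well clear of it. Moving 61 mm along its axis and holding.

```bash
python3 -m inch '[{"x":12,"y":0,"z":0,"ax":0,"ay":0,"az":0,"fingers":0},{"x":26,"y":0.5,"z":0,"ax":0,"ay":0,"az":0,"fingers":0},{"x":40,"y":1,"z":0,"ax":0,"ay":0,"az":0,"fingers":0},{"x":52,"y":1,"z":0,"ax":0,"ay":0,"az":0,"fingers":0},{"x":61,"y":1,"z":0,"ax":0,"ay":0,"az":0,"fingers":0},{"x":61,"y":1,"z":0,"ax":0,"ay":0,"az":0,"fingers":0},{"x":61,"y":1,"z":0,"ax":0,"ay":0,"az":0,"fingers":0},{"x":61,"y":1,"z":0,"ax":0,"ay":0,"az":0,"fingers":0}]'
python3 -c "
from tip import *
look('6.png');go(*blow());look(None,['side','top'])"
```

```text
clock: 9.15
tcp_pos: [0.5413, 0.053, 0.1516]
eef_rot: [2.059, 1.71, -0.651]
wrist_force: [0.2, 0.2, -2.4]
width: 0.025
grasp_force: 59.7
tip expect [0.5605 0.1534 0.0701] blow [0.568  0.1937 0.0413]
side nozzle_tip 0.91 [0.5609 0.153  0.0736] [128.2   0.9   5.3]
side duster 0.6 [0.5422 0.0417 0.1244] [ 6.6  3.  28.6]
side joint_face 0.57 [0.5698 0.1931 0.0426] [179.6   2.3   7.1]
side cover 0.83 [0.5603 0.0738 0.0077] [102.2  14.9 104. ]
side cover_face 0.9 [0.5539 0.1165 0.0389] [117.7   0.8  55.1]
top duster 0.95 [0.536  0.0426 0.1306] [ 2.9 -3.3 23.6]
top joint_face 0.92 [0.5696 0.1895 0.0395] [178.4   2.8  11.7]
top cover 0.58 [0.5582 0.0772 0.007 ] [105.   12.2 102.9]
top cover_face 0.51 [0.5583 0.1153 0.0413] [116.    5.3  53.3]
t 9.85 xyz mm [-1.5 -0.6  0. ] rot deg [-0.03  0.05  0.03]
tip expect [0.5605 0.1537 0.0698] blow [0.5679 0.194  0.0411]
side nozzle_tip 0.59 [0.5601 0.1533 0.074 ] [127.7   0.2   4.8]
side duster 0.81 [0.5419 0.0375 0.1281] [ 0.7  3.5 27.8]
side blow_spot 0.31 [0.5661 0.1928 0.045 ] [177.   -1.1   5.6]
side joint_face 0.93 [0.5672 0.1973 0.0434] [181.7  -0.8   4.3]
side cover 0.56 [0.5569 0.0726 0.0088] [ 99.7  11.9 104.1]
side cover_face 0.64 [0.5538 0.117  0.04  ] [117.    0.7  53.8]
top duster 0.65 [0.5391 0.0416 0.1329] [ 0.8  0.  21.9]
top joint_face 0.95 [0.5666 0.193  0.0372] [181.7  -0.6  11.9]
top cover 0.46 [0.553  0.0789 0.01  ] [103.5   6.9 100. ]
top cover_face 0.45 [0.5554 0.1123 0.0385] [114.3   3.2  57.5]
```

View pics/side6.png

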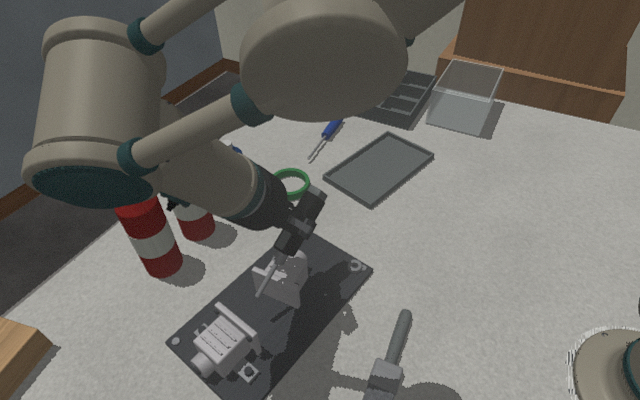

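Tip at about (262,296), aimed at the face, and the estimated blow spot is within 2 mm or so of it. I'll hold 0.8 s more, then retreat along the axis.

```bash
python3 -m inch '[{"x":0,"y":0,"z":0,"ax":0,"ay":0,"az":0,"fingers":0},{"x":0,"y":0,"z":0,"ax":0,"ay":0,"az":0,"fingers":0},{"x":0,"y":0,"z":0,"ax":0,"ay":0,"az":0,"fingers":0},{"x":0,"y":0,"z":0,"ax":0,"ay":0,"az":0,"fingers":0},{"x":0,"y":0,"z":0,"ax":0,"ay":0,"az":0,"fingers":0},{"x":0,"y":0,"z":0,"ax":0,"ay":0,"az":0,"fingers":0},{"x":0,"y":0,"z":0,"ax":0,"ay":0,"az":0,"fingers":0},{"x":0,"y":0,"z":0,"ax":0,"ay":0,"az":0,"fingers":0}]'
python3 -m inch '[{"x":-15,"y":0,"z":0,"ax":0,"ay":0,"az":0,"fingers":0},{"x":-40,"y":0,"z":0,"ax":0,"ay":0,"az":0,"fingers":0},{"x":-80,"y":0,"z":0,"ax":0,"ay":0,"az":0,"fingers":0},{"x":-115,"y":0,"z":0,"ax":0,"ay":0,"az":0,"fingers":0},{"x":-130,"y":0,"z":0,"ax":0,"ay":0,"az":0,"fingers":0},{"x":-130,"y":0,"z":0,"ax":0,"ay":0,"az":0,"fingers":0}]'
python3 - <<'E'
from h import *
for _ in range(4): ctrl.camera('top')
go([.534,-.330,.20],Rtool(72.5))
E
```

```text
clock: 11.35
tcp_pos: [0.5413, 0.0533, 0.1513]
eef_rot: [2.059, 1.711, -0.651]
wrist_force: [-0.5, -0.3, -2.2]
width: 0.0252
grasp_force: 59.7
clock: 11.95
tcp_pos: [0.5216, -0.053, 0.2277]
eef_rot: [2.061, 1.707, -0.648]
wrist_force: [0.6, -0.7, -2.6]
width: 0.0252
grasp_force: 59.7
t 12.15 xyz mm [-209.1   63.2  176.6] rot deg [ 2.   34.98  6.8 ]
```

```bash
python3 -m inch '[{"x":-30,"y":9,"z":20,"ax":0.3,"ay":5,"az":1,"fingers":0},{"x":-65,"y":20,"z":52,"ax":0.6,"ay":11,"az":2.1,"fingers":0},{"x":-103,"y":31,"z":84,"ax":1,"ay":17,"az":3.3,"fingers":0},{"x":-140,"y":42,"z":116,"ax":1.3,"ay":23,"az":4.5,"fingers":0},{"x":-178,"y":54,"z":148,"ax":1.7,"ay":29,"az":5.6,"fingers":0},{"x":-209,"y":63,"z":176.5,"ax":2,"ay":35,"az":6.8,"fingers":0},{"x":-209,"y":63,"z":176.5,"ax":2,"ay":35,"az":6.8,"fingers":0},{"x":-209,"y":63,"z":176.5,"ax":2,"ay":35,"az":6.8,"fingers":0}]'
python3 - <<'E'
from h import *
for _ in range(8): ctrl.camera('top')
go([.534,-.330,.0315],Rtool(72.5))
E
```

```text
clock: 12.95
tcp_pos: [0.5327, -0.3325, 0.1991]
eef_rot: [-2.535, -1.85, 0.001]
wrist_force: [-0.0, 1.3, -2.7]
width: 0.0255
grasp_force: 59.6
t 13.35 xyz mm [ -1.1  -0.5 170.3] rot deg [0.12 0.02 0.13]
```

```bash
python3 -m inch '[{"x":-1,"y":0,"z":40,"ax":0,"ay":0,"az":0,"fingers":0},{"x":-1,"y":0,"z":85,"ax":0,"ay":0,"az":0,"fingers":0},{"x":-1,"y":0,"z":125,"ax":0,"ay":0,"az":0,"fingers":0},{"x":-1,"y":0,"z":150,"ax":0,"ay":0,"az":0,"fingers":0},{"x":-1,"y":0,"z":158,"ax":0,"ay":0,"az":0,"fingers":0},{"x":-1,"y":0,"z":163,"ax":0,"ay":0,"az":0,"fingers":0},{"x":-1,"y":0,"z":166,"ax":0,"ay":0,"az":0,"fingers":0},{"x":-1,"y":0,"z":166,"ax":0,"ay":0,"az":0,"fingers":0}]'
python3 -m inch '[{"x":0,"y":0,"z":1.5,"ax":0,"ay":0,"az":0,"fingers":0},{"x":0,"y":0,"z":3,"ax":0,"ay":0,"az":0,"fingers":0},{"x":0,"y":0,"z":4,"ax":0,"ay":0,"az":0,"fingers":0},{"x":0,"y":0,"z":4,"ax":0,"ay":0,"az":0,"fingers":0},{"x":0,"y":0,"z":4,"ax":0,"ay":0,"az":0,"fingers":0}]'
```

```text
clock: 14.15
tcp_pos: [0.5347, -0.3322, 0.0367]
eef_rot: [2.531, 1.855, 0.003]
wrist_force: [-0.1, 0.0, -1.5]
width: 0.0253
grasp_force: 59.7
clock: 14.65
tcp_pos: [0.5338, -0.3318, 0.0314]
eef_rot: [2.533, 1.856, 0.002]
wrist_force: [-0.3, 0.9, -2.0]
width: 0.0252
grasp_force: 59.7
```

```bash
python3 -m inch '[{"x":0,"y":0,"z":1,"ax":0,"ay":0,"az":0,"fingers":0},{"x":0,"y":0,"z":1,"ax":0,"ay":0,"az":0,"fingers":0},{"x":0,"y":0,"z":1,"ax":0,"ay":0,"az":0,"fingers":0}]'
```

```text
clock: 14.95
tcp_pos: [0.5339, -0.3319, 0.031]
eef_rot: [2.533, 1.856, 0.002]
wrist_force: [-1.5, 1.3, 3.4]
width: 0.0251
grasp_force: 60.2
```

Contact with the tray floor. Release and rise.

```bash
python3 -m inch '[{"x":0,"y":0,"z":0,"ax":0,"ay":0,"az":0,"fingers":0.6},{"x":0,"y":0,"z":0,"ax":0,"ay":0,"az":0,"fingers":0.6},{"x":0,"y":0,"z":0,"ax":0,"ay":0,"az":0,"fingers":0.6},{"x":0,"y":0,"z":0,"ax":0,"ay":0,"az":0,"fingers":0.6},{"x":0,"y":0,"z":0,"ax":0,"ay":0,"az":0,"fingers":0.6}]'
python3 -m inch '[{"x":0,"y":0,"z":-20,"ax":0,"ay":0,"az":0,"fingers":0.6},{"x":0,"y":0,"z":-60,"ax":0,"ay":0,"az":0,"fingers":0.6},{"x":0,"y":0,"z":-110,"ax":0,"ay":0,"az":0,"fingers":0.6},{"x":0,"y":0,"z":-160,"ax":0,"ay":0,"az":0,"fingers":0.6},{"x":0,"y":0,"z":-210,"ax":0,"ay":0,"az":0,"fingers":0.6},{"x":0,"y":0,"z":-240,"ax":0,"ay":0,"az":0,"fingers":0.6},{"x":0,"y":0,"z":-240,"ax":0,"ay":0,"az":0,"fingers":0.6}]'
python3 - <<'E'
from h import *
for _ in range(5): ctrl.camera('top')
snap('wrist','w7.png');k=ctrl.calibration('wrist')
for n in ['duster','nozzle_tip']: print(n,ctrl.pinpoint('wrist',n)[:1])
go([.553,.0,.30],Rtool(79.4))
E
```

```text
clock: 15.45
tcp_pos: [0.5338, -0.3318, 0.0303]
eef_rot: [2.533, 1.856, 0.002]
wrist_force: [-0.6, -0.3, -0.4]
width: 0.0509
grasp_force: 0.0
clock: 16.15
tcp_pos: [0.5354, -0.3332, 0.2766]
eef_rot: [2.524, 1.849, 0.007]
wrist_force: [1.3, 0.1, 0.6]
width: 0.051
grasp_force: 0.0
duster [{'location': [0.5362, -0.3301, 0.0078], 'score': 0.71}]
nozzle_tip [{'location': [0.5714, -0.2095, 0.0262], 'score': 0.87}]
t 16.55 xyz mm [322.  -80.8 -30.8] rot deg [-0.06 -0.06 -6.94]
```

View pics/w7.png

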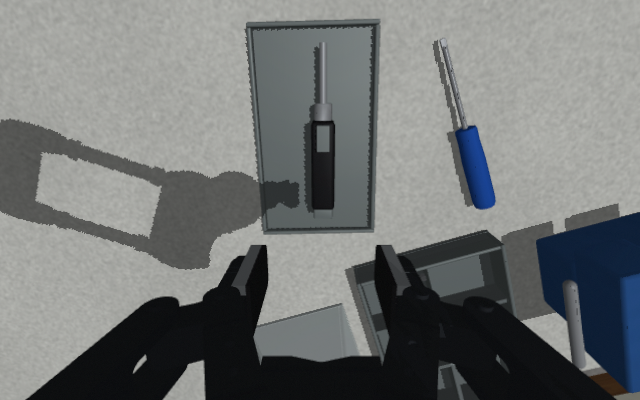

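The duster is back flat in the tray (body rows 121–210, nozzle to (322,42)). Now I'll look at the two halves with the wrist camera.

```bash
python3 -c "
from h import *
go([.556,.085,.25],Rtool(79.4))"
```

```text
t 16.55 xyz mm [ 403.9 -103.5   19.3] rot deg [-0.06 -0.06 -6.94]
```

```bash
python3 -m inch '[{"x":404,"y":-103,"z":19,"ax":0,"ay":0,"az":-6.9,"fingers":1},{"x":404,"y":-103,"z":19,"ax":0,"ay":0,"az":-6.9,"fingers":1},{"x":404,"y":-103,"z":19,"ax":0,"ay":0,"az":-6.9,"fingers":1},{"x":404,"y":-103,"z":19,"ax":0,"ay":0,"az":-6.9,"fingers":1},{"x":404,"y":-103,"z":19,"ax":0,"ay":0,"az":-6.9,"fingers":1},{"x":404,"y":-103,"z":19,"ax":0,"ay":0,"az":-6.9,"fingers":1},{"x":404,"y":-103,"z":19,"ax":0,"ay":0,"az":-6.9,"fingers":1},{"x":404,"y":-103,"z":19,"ax":0,"ay":0,"az":-6.9,"fingers":1}]'
python3 -m inch '[{"x":404,"y":-103,"z":0,"ax":0,"ay":0,"az":0,"fingers":1}]' >/dev/null 2>&1 </dev/null & kill $! 2>/dev/null
sleep 1
python3 - <<'E'
from h import *
for _ in range(6): ctrl.camera('top')
o=ctrl.observe();print(o['clock'],o['tcp_pos'],o['qd'])
E
```

```text
clock: 17.35
tcp_pos: [0.5556, 0.0693, 0.2513]
eef_rot: [2.417, 2.005, 0.0]
wrist_force: [1.3, 0.4, -0.1]
width: 0.0855
grasp_force: 0.0
17.65 [0.55589415 0.06650445 0.25159621] [-0.02228206 -0.00304096 -0.00010018  0.00151985 -0.00031204  0.00106719]
```

A stray second command slipped into that call. It was killed before it ran: the clock only advanced by the camera calls. Looking now.

Run:
```python
from h import *
for _ in range(3): ctrl.camera('top')
k=ctrl.calibration('wrist');im=snap('wrist','w8.png');o=ctrl.observe();print(o['clock'],o['tcp_pos'],np.abs(o['qd']).max())
import pickle;pickle.dump((k,o),open('w8.pkl','wb'))
for n in ['cover','cover_face','joint_face','fixture']:print(n,ctrl.pinpoint('wrist',n)[:1])
```

```text
17.85 [0.55609257 0.06588322 0.25198339] 0.0032371759474382695
cover [{'location': [0.5604, 0.0831, 0.0144], 'score': 0.86}]
cover_face [{'location': [0.5559, 0.1143, 0.0413], 'score': 0.63}]
joint_face [{'location': [0.5673, 0.1941, 0.0418], 'score': 0.72}]
fixture [{'location': [0.5519, 0.117, 0.0001], 'score': 0.72}]
```

View pics/w8.png

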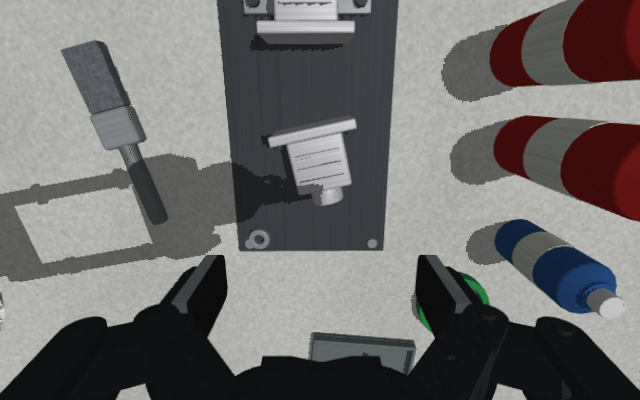

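The picture shows the plate with the loose half's flange running from about (269,138) to (356,122), so it is turned relative to the fixed flange, which spans (257,25) to (354,22). I've used all ten views, so the edges have to be read numerically from here.

Run:
```python
import cv2,numpy as np
g=cv2.imread('pics/w8.png')[:,:,1].astype(int)
for c in [272,280,290,300,312,325,338,350]: print('cover col',c,'rows110-155',g[112:152,c].tolist())
for c in [260,275,300,325,350]: print('fix col',c,'rows10-50',g[10:50,c].tolist())
for r in [24,30,38]: print('fix row',r,'L',g[r,250:266].tolist(),'R',g[r,345:362].tolist())
for r in [121,124,127,130,134,138,142]: print('cov row',r,'L',g[r,262:282].tolist(),'R',g[r,346:362].tolist())
for r in [155,165,175]: print('body row',r,'L',g[r,280:300].tolist(),'R',g[r,340:358].tolist())
```

```text
cover col 272 rows110-155 [62, 61, 61, 61, 61, 61, 62, 61, 61, 62, 61, 61, 62, 61, 61, 61, 61, 61, 63, 63, 63, 58, 57, 76, 107, 154, 176, 184, 177, 173, 173, 175, 174, 167, 143, 93, 62, 61, 62, 62]
cover col 280 rows110-155 [59, 59, 59, 59, 59, 59, 59, 59, 59, 59, 60, 60, 59, 59, 59, 59, 59, 62, 71, 79, 79, 80, 100, 143, 175, 187, 179, 176, 175, 177, 178, 170, 153, 122, 60, 62, 61, 55, 42, 48]
cover col 290 rows110-155 [63, 64, 63, 63, 64, 64, 64, 65, 64, 64, 64, 65, 64, 64, 65, 68, 75, 79, 80, 80, 106, 156, 182, 189, 182, 178, 178, 180, 180, 172, 146, 134, 159, 173, 180, 177, 176, 177, 177, 173]
cover col 300 rows110-155 [62, 61, 62, 61, 62, 61, 61, 61, 62, 61, 61, 62, 61, 67, 77, 80, 80, 82, 114, 168, 189, 191, 184, 181, 182, 184, 182, 171, 138, 127, 168, 181, 184, 181, 181, 183, 184, 181, 178, 178]
cover col 312 rows110-155 [62, 62, 63, 63, 63, 63, 62, 62, 63, 63, 66, 75, 80, 79, 78, 104, 155, 189, 197, 190, 185, 184, 188, 186, 175, 148, 138, 168, 186, 193, 188, 187, 190, 192, 190, 187, 185, 185, 184, 184]
cover col 325 rows110-155 [64, 64, 64, 64, 64, 64, 63, 66, 74, 81, 81, 80, 
[... 3120 characters left out ...]
5, 136, 167, 173, 173, 173, 174, 176, 176, 177, 178, 178, 178, 177] R [63, 64, 62, 63, 61, 62, 63, 63, 64, 64, 65, 64, 65, 65, 64, 65]
body row 155 L [62, 48, 34, 31, 33, 35, 34, 33, 52, 116, 150, 170, 173, 174, 174, 175, 172, 163, 158, 159] R [193, 195, 195, 195, 178, 162, 110, 69, 63, 60, 60, 61, 62, 63, 64, 64, 64, 63]
body row 165 L [61, 60, 59, 47, 36, 34, 34, 33, 34, 33, 37, 101, 133, 159, 167, 167, 169, 169, 170, 169] R [190, 191, 193, 194, 194, 194, 179, 165, 111, 66, 60, 61, 62, 62, 63, 63, 64, 63]
body row 175 L [61, 60, 60, 59, 62, 64, 45, 34, 33, 34, 33, 33, 32, 51, 115, 147, 164, 168, 168, 168] R [179, 179, 179, 180, 181, 183, 185, 184, 176, 164, 107, 64, 62, 62, 63, 63, 63, 62]
```

Run:
```python
from h import *
import pickle;k,o=pickle.load(open('w8.pkl','rb'))
a=np.radians(H-90);P=np.array([[np.cos(a),-np.sin(a)],[np.sin(a),np.cos(a)]])
C=np.array([.5536,.1183])
def pf(uv,z=.070): return (px(k,uv,z)[:,:2]-C)@P*1e3
def line(p): m,b=np.polyfit(p[:,0],p[:,1],1);return np.degrees(np.arctan(m)).round(2),p.mean(0).round(1)
ff=pf([[260,33],[275,32.8],[300,32.4],[325,32.4],[350,32.2]]);fr=pf([[260,20.6],[275,20.4],[300,20.2],[325,20.2],[350,20.6]])
cf=pf([[280,134.7],[290,132.5],[300,130.3],[312,127.5],[325,124.6],[338,121.6],[350,119.1]])
cr=pf([[280,144.5],[290,142.5],[300,140.6],[312,137.6],[325,134.9],[338,132],[350,129]])
print('fix front',line(ff),'rear',line(fr));print('cover front',line(cf),'rear',line(cr))
print('fix ends',pf([[256.5,27],[354.2,27]]).round(1).tolist(),'cover ends',pf([[268.3,140],[356,124.5]]).round(1).tolist())
print('body edges z.06',pf([[289.2,155],[346,155],[291.8,165],[348,165],[294.2,175],[350,175]],.06).round(1).tolist())
print('plate edges', )
# cover pose
ang=np.mean([line(cf)[0],line(cr)[0]]);e=pf([[268.3,140],[356,124.5]]).mean(0);print('cover yaw in plate',ang)
t=np.radians(ang);yd=np.array([-np.sin(t),np.cos(t)]);org=e-32.5*yd
print('flange mid',e,'origin plate',org,'world',C+P@org/1e3,'heading',H+ang)
```

```text
fix front (np.float64(0.27), array([-2.8, 76.8])) rear (np.float64(-0.14), array([-2.6, 86. ]))
cover front (np.float64(12.18), array([ 6.1, -1.8])) rear (np.float64(12.13), array([  6., -11.]))
fix ends [[-41.1, 81.1], [41.3, 80.9]] cover ends [[-36.3, -13.4], [45.3, 0.5]]
body edges z.06 [[-18.2, -29.2], [37.4, -29.4], [-16.0, -39.2], [39.6, -39.4], [-13.9, -49.3], [41.8, -49.5]]
plate edges
cover yaw in plate 12.155000000000001
flange mid [ 4.50846398 -6.43196265] origin plate [ 11.35156877 -38.20336358] world [0.55775105 0.0786626 ] heading 91.58500000000001
```

```bash
python3 -c "
from h import *
go([.5577,.0790,.040],Rtool(91.6))"
```

```text
t 18.05 xyz mm [ 12.6  -1.1 212.1] rot deg [  0.1    0.02 -12.31]
```

```bash
python3 -m inch '[{"x":6,"y":-1,"z":30,"ax":0,"ay":0,"az":-6,"fingers":1},{"x":12.5,"y":-1,"z":70,"ax":0,"ay":0,"az":-12.3,"fingers":1},{"x":12.5,"y":-1,"z":100,"ax":0,"ay":0,"az":-12.3,"fingers":1},{"x":12.5,"y":-1,"z":120,"ax":0,"ay":0,"az":-12.3,"fingers":1},{"x":12.5,"y":-1,"z":120,"ax":0,"ay":0,"az":-12.3,"fingers":1},{"x":12.5,"y":-1,"z":120,"ax":0,"ay":0,"az":-12.3,"fingers":1},{"x":12.5,"y":-1,"z":120,"ax":0,"ay":0,"az":-12.3,"fingers":1}]'
python3 - <<'E'
from h import *
for _ in range(4): ctrl.camera('wrist')
go([.5577,.0790,.040],Rtool(91.6))
E
```

```text
clock: 18.75
tcp_pos: [0.5587, 0.0796, 0.1336]
eef_rot: [2.187, 2.251, 0.005]
wrist_force: [-0.0, 0.4, 0.4]
width: 0.0851
grasp_force: 0.0
t 18.95 xyz mm [-0.6 -0.8 93.2] rot deg [0.22 0.03 0.06]
```

```bash
python3 -m inch '[{"x":-0.5,"y":-0.8,"z":25,"ax":0.2,"ay":0,"az":0,"fingers":1},{"x":-0.5,"y":-0.8,"z":50,"ax":0.2,"ay":0,"az":0,"fingers":1},{"x":-0.5,"y":-0.8,"z":72,"ax":0.2,"ay":0,"az":0,"fingers":1},{"x":-0.5,"y":-0.8,"z":86,"ax":0.2,"ay":0,"az":0,"fingers":1},{"x":-0.5,"y":-0.8,"z":93,"ax":0.2,"ay":0,"az":0,"fingers":1},{"x":-0.5,"y":-0.8,"z":93,"ax":0.2,"ay":0,"az":0,"fingers":1},{"x":-0.5,"y":-0.8,"z":93,"ax":0.2,"ay":0,"az":0,"fingers":1},{"x":-0.5,"y":-0.8,"z":93,"ax":0.2,"ay":0,"az":0,"fingers":1}]'
python3 -m inch '[{"x":0,"y":0,"z":0,"ax":0,"ay":0,"az":0,"fingers":0},{"x":0,"y":0,"z":0,"ax":0,"ay":0,"az":0,"fingers":0},{"x":0,"y":0,"z":0,"ax":0,"ay":0,"az":0,"fingers":0},{"x":0,"y":0,"z":0,"ax":0,"ay":0,"az":0,"fingers":0},{"x":0,"y":0,"z":0,"ax":0,"ay":0,"az":0,"fingers":0},{"x":0,"y":0,"z":0,"ax":0,"ay":0,"az":0,"fingers":0}]'
python3 - <<'E'
from h import *
a=np.radians(H-90);P=np.array([[np.cos(a),-np.sin(a)],[np.sin(a),np.cos(a)]]);C=np.array([.5536,.1183])
p=C+P@np.array([.0001,.0385-.004]);print(p)
go([*p,.042],Rtool(H))
E
```

```text
clock: 19.75
tcp_pos: [0.5577, 0.0792, 0.0401]
eef_rot: [2.189, 2.253, -0.0]
wrist_force: [0.5, 0.1, 0.2]
width: 0.0854
grasp_force: 0.0
clock: 20.35
tcp_pos: [0.5571, 0.0792, 0.0398]
eef_rot: [-2.189, -2.253, 0.002]
wrist_force: [-1.5, -0.6, 6.6]
width: 0.0553
grasp_force: 66.1
[0.56002687 0.15219624]
t 20.35 xyz mm [72.9  5.1 -2.3] rot deg [-0.06  0.04 12.23]
```

```bash
python3 -m inch '[{"x":0,"y":0,"z":-3,"ax":0,"ay":0,"az":0,"fingers":0},{"x":5,"y":0,"z":-3,"ax":0,"ay":0,"az":2,"fingers":0},{"x":18,"y":1,"z":-3,"ax":0,"ay":0,"az":5,"fingers":0},{"x":34,"y":2,"z":-3,"ax":0,"ay":0,"az":8,"fingers":0},{"x":47,"y":3.5,"z":-3,"ax":0,"ay":0,"az":11,"fingers":0},{"x":57,"y":5,"z":-3,"ax":0,"ay":0,"az":12.2,"fingers":0},{"x":62,"y":5,"z":-3,"ax":0,"ay":0,"az":12.2,"fingers":0},{"x":62,"y":5,"z":-3,"ax":0,"ay":0,"az":12.2,"fingers":0}]'
python3 - <<'E'
from h import *
for _ in range(6): ctrl.camera('wrist')
k=ctrl.calibration('wrist');im=snap('wrist','w9.png');o=ctrl.observe()
import pickle;pickle.dump((k,o),open('w9.pkl','wb'));print(o['clock'],o['tcp_pos'],o['wrist_force'])
p=np.array([.56002687,.15219624]);go([*p,.040],Rtool(H))
# predicted pixels of the fixed flange and cover flange top corners
a=np.radians(H-90);P=np.array([[np.cos(a),-np.sin(a)],[np.sin(a),np.cos(a)]]);C=np.array([.5536,.1183])
def proj(X): return cv2.projectPoints(np.array(X,float),cv2.Rodrigues(k['R'])[0],k['t'],k['camera_matrix'],np.array(k['dist']))[0][:,0].round(1).tolist()
print('fix flange',proj([[*(C+P@np.array(q)/1e3),.07] for q in [(-42,76),(42,76),(-42,86),(42,86)]]))
Rc=R.from_rotvec(o['eef_rot']).as_matrix();T=np.array(o['tcp_pos'])
print('cov flange',proj([T+Rc@np.array([x,y,-.033]) for x,y in [(.0375,.042),(.0375,-.042),(.0275,.042),(.0275,-.042)]]))
E
```

```text
clock: 21.15
tcp_pos: [0.5592, 0.1417, 0.0411]
eef_rot: [-2.413, -2.009, 0.006]
wrist_force: [-0.3, -0.7, -5.8]
width: 0.0552
grasp_force: 65.0
21.5 [0.5600311  0.14082349 0.04198364] [-0.21153543 -0.27830278 -6.12769452]
t 21.5 xyz mm [11.2 -2.1  2. ] rot deg [-0.1   0.06  0.01]
fix flange [[171.9, 178.1], [450.5, 178.3], [167.2, 144.9], [454.6, 145.0]]
cov flange [[458.2, 231.2], [178.9, 231.1], [454.2, 261.1], [183.0, 260.9]]
```

Run:
```python
import cv2,numpy as np
g=cv2.imread('pics/w9.png')[:,:,1].astype(int)
for r in [150,160,168,174]: print('fix',r,'L',g[r,158:190].tolist(),'R',g[r,436:468].tolist())
for r in [236,244,250,256]: print('cov',r,'L',g[r,168:200].tolist(),'R',g[r,440:472].tolist())
for c in [200,230,260,310,360,400,430]: print('col',c,g[135:275:2,c].tolist())
```

```text
fix 150 L [69, 67, 68, 68, 68, 69, 68, 68, 69, 69, 69, 69, 69, 75, 115, 160, 176, 192, 203, 203, 202, 203, 202, 202, 202, 203, 203, 203, 202, 203, 203, 204] R [239, 239, 239, 239, 239, 239, 239, 239, 239, 238, 238, 239, 237, 229, 216, 190, 139, 75, 74, 74, 75, 73, 73, 74, 74, 75, 74, 75, 74, 75, 75, 75]
fix 160 L [69, 69, 67, 68, 68, 69, 69, 69, 69, 68, 69, 69, 69, 69, 69, 97, 148, 164, 177, 187, 190, 190, 191, 191, 191, 191, 191, 190, 191, 191, 191, 191] R [224, 223, 224, 224, 224, 225, 224, 224, 225, 225, 225, 222, 207, 192, 176, 129, 75, 74, 75, 74, 73, 74, 75, 74, 76, 76, 74, 75, 75, 75, 76, 77]
fix 168 L [69, 69, 69, 68, 68, 68, 68, 69, 70, 69, 69, 68, 69, 69, 69, 69, 90, 137, 165, 178, 190, 194, 194, 195, 195, 195, 194, 195, 195, 195, 195, 195] R [206, 206, 207, 207, 207, 207, 208, 208, 208, 209, 205, 195, 188, 172, 132, 74, 74, 74, 74, 73, 73, 74, 75, 75, 76, 74, 75, 75, 76, 77, 77, 76]
fix 174 L [69, 69, 70, 69, 68, 68, 68, 69, 69, 69, 69, 68, 69, 70, 69, 69, 69, 69, 70, 73, 88, 117, 140, 138, 139, 139, 139, 138, 139, 139, 140, 139] R [143, 144, 144, 142, 142, 143, 142, 140, 
[... 2877 characters left out ...]
88, 194, 200, 203, 204, 200, 197, 195, 186]
col 400 [89, 94, 100, 100, 116, 171, 208, 232, 234, 231, 227, 223, 220, 218, 217, 214, 206, 202, 187, 164, 80, 74, 76, 70, 69, 97, 97, 99, 99, 98, 100, 99, 99, 102, 101, 100, 98, 100, 100, 101, 102, 98, 98, 101, 99, 102, 99, 124, 162, 191, 216, 221, 218, 212, 207, 202, 203, 203, 196, 191, 174, 111, 81, 82, 81, 82, 75, 75, 75, 76]
col 430 [73, 72, 72, 92, 123, 172, 208, 233, 237, 234, 231, 228, 224, 223, 222, 219, 211, 202, 189, 164, 89, 75, 74, 74, 75, 74, 73, 73, 73, 73, 72, 72, 72, 72, 72, 72, 77, 102, 98, 100, 102, 98, 98, 102, 98, 103, 99, 121, 161, 189, 214, 223, 220, 217, 211, 207, 207, 207, 197, 189, 173, 105, 68, 69, 74, 74, 73, 73, 73, 73]
```

```bash
cat > rel.py <<'E'
from h import *
def rel(k,o,fix,cov,zf,zc):
    T=np.array(o['tcp_pos']);Rc=R.from_rotvec(o['eef_rot']).as_matrix()
    f=(px(k,fix,zf)-T)@Rc*1e3;c=(px(k,cov,zc)-T)@Rc*1e3
    print('fix',f[:,:2].round(1).tolist(),'cov',c[:,:2].round(1).tolist())
E
python3 - <<'E'
from rel import *
import pickle;k,o=pickle.load(open('w9.pkl','rb'))
rel(k,o,[[173.4,160],[451,160],[310,145],[310,173.5]],[[190.4,244],[451.7,244],[310,230],[310,255.8]],.070,.072)
E
```

```text
fix [[58.2, -43.0], [58.2, 39.3], [62.7, -2.5], [54.1, -2.5]] cov [[31.8, -40.4], [31.9, 41.8], [36.6, -2.7], [27.7, -2.7]]
```

```bash
python3 -m inch '[{"x":4,"y":-1,"z":0,"ax":0,"ay":0,"az":0,"fingers":0},{"x":9,"y":-2.5,"z":0,"ax":0,"ay":0,"az":0,"fingers":0},{"x":12,"y":-2.5,"z":0,"ax":0,"ay":0,"az":0,"fingers":0},{"x":12,"y":-2.5,"z":0,"ax":0,"ay":0,"az":0,"fingers":0},{"x":12,"y":-2.5,"z":1,"ax":0,"ay":0,"az":0,"fingers":0},{"x":12,"y":-2.5,"z":2,"ax":0,"ay":0,"az":0,"fingers":0},{"x":12,"y":-2.5,"z":2.2,"ax":0,"ay":0,"az":0,"fingers":0},{"x":12,"y":-2.5,"z":2.2,"ax":0,"ay":0,"az":0,"fingers":0}]'
python3 - <<'E'
from h import *
for _ in range(5): ctrl.camera('wrist')
k=ctrl.calibration('wrist');im=snap('wrist','w10.png');o=ctrl.observe()
import pickle;pickle.dump((k,o),open('w10.pkl','wb'));print(o['clock'],o['tcp_pos'],o['wrist_force'],o['moment'])
g=im[:,:,1].astype(int)
for c in [200,230,310,400,430]: print('col',c,g[160:264:2,c].tolist())
E
```

```text
clock: 22.3
tcp_pos: [0.5598, 0.1535, 0.0398]
eef_rot: [-2.416, -2.007, 0.003]
wrist_force: [-1.0, 0.7, -5.4]
width: 0.0552
grasp_force: 65.2
22.6 [0.55979353 0.15348401 0.03981747] [-0.27406405 -0.29731161 -3.97231195] [-0.00746229 -0.02608557  0.02737921]
col 200 [64, 65, 64, 34, 42, 53, 52, 51, 50, 49, 73, 96, 99, 139, 172, 182, 191, 192, 188, 183, 182, 183, 186, 190, 187, 185, 178, 159, 34, 35, 68, 95, 96, 94, 101, 143, 172, 181, 192, 191, 186, 182, 182, 184, 187, 187, 179, 98, 90, 35, 35, 35]
col 230 [92, 94, 94, 92, 93, 92, 93, 95, 95, 94, 96, 97, 99, 137, 172, 188, 197, 196, 188, 185, 183, 183, 188, 190, 188, 187, 178, 159, 95, 92, 96, 95, 96, 94, 102, 144, 174, 185, 195, 192, 186, 182, 182, 184, 100, 101, 99, 97, 87, 33, 20, 19]
col 310 [188, 193, 193, 195, 195, 180, 159, 150, 85, 87, 90, 96, 98, 135, 172, 201, 211, 210, 203, 193, 188, 185, 189, 191, 189, 187, 179, 161, 96, 93, 96, 96, 96, 95, 102, 141, 173, 195, 204, 201, 192, 187, 183, 185, 189, 188, 186, 178, 160, 165, 166, 99]
col 400 [195, 199, 199, 201, 195, 184, 167, 126, 96, 95, 96, 95, 97, 130, 170, 200, 224, 222, 218, 212, 206, 201, 199, 198, 191, 187, 180, 162, 96, 94, 88, 88, 96, 95, 97, 137, 171, 194, 213, 210, 205, 201, 195, 194, 194, 190, 185, 179, 149, 79, 78, 78]
col 430 [72, 72, 44, 35, 37, 66, 66, 66, 67, 66, 67, 90, 98, 129, 169, 198, 223, 225, 221, 217, 212, 207, 206, 203, 195, 187, 180, 157, 89, 95, 94, 95, 95, 96, 98, 135, 170, 193, 215, 215, 209, 205, 199, 198, 197, 194, 184, 179, 152, 65, 66, 71]
```

```bash
cat >> rel.py <<'E'
def edge(g,r,a,b):
    s=cv2.GaussianBlur(g[r-1:r+2,a:b].astype(np.float32),(3,3),0)[1];d=np.diff(s)
    return a+np.argmax(np.abs(d))+.5
def lat(fn,rf,rc,zf,zc,La,Lb,Ra,Rb,pk):
    import pickle;k,o=pickle.load(open(pk,'rb'));g=cv2.imread('pics/'+fn)[:,:,1]
    for r in rf+rc: print(r,edge(g,r,La,Lb),edge(g,r,Ra,Rb))
    F_=[[edge(g,r,*q),r] for r in rf for q in ((La,Lb),(Ra,Rb))];C_=[[edge(g,r,*q),r] for r in rc for q in ((La,Lb),(Ra,Rb))]
    T=np.array(o['tcp_pos']);Rc=R.from_rotvec(o['eef_rot']).as_matrix()
    print('lat fix',((px(k,F_,zf)-T)@Rc*1e3)[:,1].mean().round(2),'cov',((px(k,C_,zc)-T)@Rc*1e3)[:,1].mean().round(2))
E
python3 - <<'E'
from rel import *
lat('w10.png',[192,198,204,210],[236,240,244],.070,.070,160,205,430,470,'w10.pkl')
E
```

```text
192 183.5 458.5
198 184.5 457.5
204 184.5 456.5
210 185.5 455.5
236 189.5 452.5
240 189.5 452.5
244 190.5 451.5
lat fix 0.66 cov 0.73
```

Lateral offset is 0.1 mm and the edges are parallel, with a gap of about 4.5 mm. Closing gently.

```bash
python3 -m inch '[{"x":1,"y":0,"z":0.3,"ax":0,"ay":0,"az":0,"fingers":0},{"x":2,"y":0,"z":0.3,"ax":0,"ay":0,"az":0,"fingers":0},{"x":3,"y":0,"z":0.3,"ax":0,"ay":0,"az":0,"fingers":0},{"x":3.5,"y":0,"z":0.3,"ax":0,"ay":0,"az":0,"fingers":0},{"x":4,"y":0,"z":0.3,"ax":0,"ay":0,"az":0,"fingers":0},{"x":4,"y":0,"z":0.3,"ax":0,"ay":0,"az":0,"fingers":0},{"x":4,"y":0,"z":0.3,"ax":0,"ay":0,"az":0,"fingers":0}]'
python3 -m inch '[{"x":0.4,"y":0,"z":0,"ax":0,"ay":0,"az":0,"fingers":0},{"x":0.4,"y":0,"z":0,"ax":0,"ay":0,"az":0,"fingers":0},{"x":0.4,"y":0,"z":0,"ax":0,"ay":0,"az":0,"fingers":0}]'
```

```text
clock: 23.3
tcp_pos: [0.5608, 0.1574, 0.0398]
eef_rot: [-2.416, -2.008, 0.002]
wrist_force: [-0.2, -1.9, 1.0]
width: 0.0554
grasp_force: 65.8
clock: 23.6
tcp_pos: [0.5609, 0.1576, 0.0398]
eef_rot: [-2.416, -2.008, 0.002]
wrist_force: [-0.3, -4.3, 3.3]
width: 0.0555
grasp_force: 65.9
```

```bash
python3 -m inch '[{"x":0.4,"y":0,"z":0,"ax":0,"ay":0,"az":0,"fingers":0},{"x":0.8,"y":0,"z":0,"ax":0,"ay":0,"az":0,"fingers":0},{"x":0.8,"y":0,"z":0,"ax":0,"ay":0,"az":0,"fingers":0},{"x":0.8,"y":0,"z":0,"ax":0,"ay":0,"az":0,"fingers":0}]'
python3 - <<'E'
from rel import *
k=ctrl.calibration('wrist');im=snap('wrist','w11.png');o=ctrl.observe()
import pickle;pickle.dump((k,o),open('w11.pkl','wb'));print(o['clock'],o['tcp_pos'],o['wrist_force'],o['moment'])
g=im[:,:,1].astype(int)
for c in [200,260,310,380,435]: print('col',c,g[190:256:2,c].tolist())
lat('w11.png',[206,212,218],[236,240,244],.070,.070,160,205,430,470,'w11.pkl')
E
```

```text
clock: 24.0
tcp_pos: [0.5609, 0.1576, 0.0398]
eef_rot: [2.415, 2.008, -0.004]
wrist_force: [0.2, -7.0, 4.1]
width: 0.0555
grasp_force: 66.2
24.05 [0.56084996 0.15759987 0.03980099] [-0.57192978 -7.60114594  4.56751528] [-0.86286331  0.10015443  0.00966418]
col 200 [45, 53, 95, 95, 99, 143, 172, 182, 191, 191, 185, 181, 181, 181, 185, 187, 185, 184, 169, 129, 137, 168, 178, 188, 190, 185, 181, 180, 183, 187, 185, 184, 97]
col 260 [92, 95, 96, 96, 99, 141, 175, 192, 201, 197, 189, 182, 182, 182, 187, 189, 187, 184, 168, 124, 136, 169, 185, 196, 196, 187, 181, 181, 183, 187, 99, 98, 97]
col 310 [86, 87, 95, 97, 99, 139, 175, 200, 208, 206, 197, 189, 184, 182, 187, 190, 186, 184, 168, 129, 134, 169, 191, 201, 202, 193, 187, 182, 183, 188, 189, 185, 180]
col 380 [93, 96, 95, 95, 99, 136, 172, 200, 219, 215, 210, 203, 197, 193, 192, 191, 187, 183, 168, 140, 132, 167, 189, 207, 209, 202, 196, 192, 190, 191, 188, 184, 180]
col 435 [67, 67, 72, 96, 99, 134, 171, 198, 222, 222, 218, 214, 208, 203, 202, 200, 190, 182, 169, 141, 127, 164, 187, 209, 215, 209, 205, 200, 196, 197, 193, 185, 180]
206 183.5 455.5
212 184.5 454.5
218 185.5 454.5
236 189.5 452.5
240 189.5 452.5
244 190.5 451.5
lat fix 0.35 cov 0.75
```

The joint is closed: no dark gap in any column, and the tool stopped against contact at 7 N. I'll check the lateral offset to sub-pixel.

```bash
cat > sub.py <<'E'
from rel import *
import pickle
def half(g,r,a,b):
    s=g[r-1:r+2,a:b].mean(0); s=s if s[-1]>s[0] else s[::-1]; flip=g[r,a]>g[r,b-1]
    i=np.argmax(s>130); x=i-1+(130-s[i-1])/(s[i]-s[i-1]); return (b-1-x) if flip else a+x
def run(fn,pk,rf,rc,L=(165,205),Rr=(435,470)):
    k,o=pickle.load(open(pk,'rb'));g=cv2.imread('pics/'+fn)[:,:,1].astype(float)
    T=np.array(o['tcp_pos']);Rc=R.from_rotvec(o['eef_rot']).as_matrix()
    for r in rf+rc:
        q=[[half(g,r,*L),r],[half(g,r,*Rr),r]];w=((px(k,q,.070)-T)@Rc*1e3);print(r,np.round([q[0][0],q[1][0]],1),w[:,1].round(2),w[:,1].mean().round(2))
E
python3 -c "
from sub import *
run('w10.png','w10.pkl',[196,202,208],[236,240,244]);run('w11.png','w11.pkl',[206,212,218],[236,240,244])"
```

```text
196 [184.1 457.5] [-40.32  41.67] 0.67
202 [184.7 456.8] [-40.36  41.71] 0.67
208 [185.7 456.1] [-40.32  41.71] 0.7
236 [189.6 452.5] [-40.23  41.73] 0.75
240 [190.  452.1] [-40.28  41.77] 0.75
244 [190.7 451.5] [-40.22  41.73] 0.76
206 [184.5 455.4] [-40.55  41.42] 0.43
212 [185.4 454.6] [-40.5   41.42] 0.46
218 [185.9 454.1] [-40.59  41.49] 0.45
236 [189.7 452.6] [-40.17  41.75] 0.79
240 [190.  452.3] [-40.23  41.81] 0.79
244 [190.7 451.6] [-40.17  41.76] 0.79
```

Offset is 0.35 mm, which is good. Release and rise.

```bash
python3 -m inch '[{"x":0,"y":0,"z":0,"ax":0,"ay":0,"az":0,"fingers":1},{"x":0,"y":0,"z":0,"ax":0,"ay":0,"az":0,"fingers":1},{"x":0,"y":0,"z":0,"ax":0,"ay":0,"az":0,"fingers":1},{"x":0,"y":0,"z":0,"ax":0,"ay":0,"az":0,"fingers":1},{"x":0,"y":0,"z":0,"ax":0,"ay":0,"az":0,"fingers":1},{"x":0,"y":0,"z":0,"ax":0,"ay":0,"az":0,"fingers":1},{"x":0,"y":0,"z":0,"ax":0,"ay":0,"az":0,"fingers":1}]'
python3 -m inch '[{"x":0,"y":0,"z":-10,"ax":0,"ay":0,"az":0,"fingers":1},{"x":0,"y":0,"z":-25,"ax":0,"ay":0,"az":0,"fingers":1},{"x":0,"y":0,"z":-50,"ax":0,"ay":0,"az":0,"fingers":1},{"x":0,"y":0,"z":-80,"ax":0,"ay":0,"az":0,"fingers":1},{"x":0,"y":0,"z":-100,"ax":0,"ay":0,"az":0,"fingers":1},{"x":0,"y":0,"z":-100,"ax":0,"ay":0,"az":0,"fingers":1},{"x":0,"y":0,"z":-100,"ax":0,"ay":0,"az":0,"fingers":1}]'
python3 - <<'E'
from h import *
for _ in range(6): ctrl.camera('wrist')
k=ctrl.calibration('wrist');im=snap('wrist','w12.png');o=ctrl.observe()
import pickle;pickle.dump((k,o),open('w12.pkl','wb'));print(o['clock'],o['tcp_pos'],o['wrist_force'])
T=np.array(o['tcp_pos']);a=np.radians(H-90);P=np.array([[np.cos(a),-np.sin(a)],[np.sin(a),np.cos(a)]]);C=np.array([.5536,.1183])
print(cv2.projectPoints(np.array([[*(C+P@np.array(q)/1e3),.07] for q in [(-42,76),(42,76),(-42,86),(42,86),(-42,66),(42,66)]]),cv2.Rodrigues(k['R'])[0],k['t'],k['camera_matrix'],np.array(k['dist']))[0][:,0].round(1).tolist())
g=im[:,:,1].astype(int)
for c in [262,285,310,345,375]: print('col',c,g[150:215,c].tolist())
E
```

```text
clock: 24.75
tcp_pos: [0.5607, 0.1587, 0.0394]
eef_rot: [-2.415, -2.008, 0.003]
wrist_force: [-0.2, -0.4, 0.6]
width: 0.0852
grasp_force: 0.0
clock: 25.45
tcp_pos: [0.561, 0.1587, 0.14]
eef_rot: [-2.416, -2.008, 0.001]
wrist_force: [-0.0, 0.7, -0.7]
width: 0.0857
grasp_force: 0.0
25.8 [0.56051699 0.15859396 0.13857419] [0.78152454 0.28915554 0.40702026]
[[251.9, 167.9], [391.4, 168.1], [250.8, 151.4], [392.5, 151.6], [252.9, 184.0], [390.3, 184.2]]
col 262 [109, 151, 178, 191, 199, 195, 190, 186, 185, 185, 188, 189, 188, 186, 179, 162, 140, 122, 162, 180, 192, 197, 191, 187, 184, 183, 185, 188, 188, 186, 182, 169, 143, 52, 47, 47, 43, 36, 34, 34, 34, 36, 36, 35, 34, 35, 35, 35, 34, 35, 35, 36, 35, 36, 35, 36, 36, 35, 36, 35, 35, 36, 35, 35, 35]
col 285 [108, 152, 184, 200, 207, 202, 193, 189, 187, 187, 191, 192, 190, 187, 181, 162, 142, 119, 163, 189, 200, 205, 196, 188, 186, 185, 187, 190, 190, 187, 182, 169, 161, 164, 189, 187, 187, 186, 186, 186, 188, 187, 187, 185, 184, 184, 184, 183, 183, 184, 184, 183, 186, 189, 188, 184, 182, 187, 189, 181, 163, 146, 93, 93, 94]
col 310 [107, 
[... 247 characters left out ...]
3, 101, 102, 152, 183, 183, 183, 186, 191, 171, 95, 93, 93, 94, 94]
col 345 [104, 146, 187, 218, 226, 223, 218, 212, 205, 202, 200, 200, 198, 193, 187, 164, 138, 107, 159, 195, 221, 225, 220, 213, 206, 201, 198, 196, 195, 191, 185, 169, 155, 177, 206, 206, 203, 201, 204, 207, 209, 208, 204, 202, 199, 200, 202, 202, 202, 202, 181, 92, 103, 155, 188, 187, 188, 192, 203, 200, 196, 179, 124, 96, 96]
col 375 [104, 144, 185, 219, 233, 230, 226, 223, 219, 215, 214, 211, 203, 195, 188, 166, 138, 109, 156, 193, 222, 231, 227, 223, 219, 213, 210, 209, 203, 194, 185, 171, 136, 62, 59, 59, 60, 64, 73, 72, 73, 72, 72, 73, 73, 73, 72, 72, 72, 71, 71, 71, 70, 71, 71, 70, 71, 71, 70, 71, 71, 70, 70, 71, 70]
```

Run:
```python
from sub import *
run('w12.png','w12.pkl',[155,158,161],[172,175,178],(240,262),(380,405))
ctrl.camera('side')
for n in ['duster','nozzle_tip','bearing','tape','cover','can_a','can_c']: print(n,[(round(d['score'],2),np.round(d['location'],3).tolist()) for d in ctrl.pinpoint('side',n)[:2]])
```

```text
155 [252.8 391.5] [-40.13  42.36] 1.11
158 [253.  391.2] [-40.14  42.32] 1.09
161 [253. 391.] [-40.26  42.32] 1.03
172 [254.1 390.9] [-40.    42.71] 1.35
175 [254.4 390.8] [-39.95  42.77] 1.41
178 [254.7 390.4] [-39.86  42.61] 1.38
duster [(0.59, [0.537, -0.33, 0.003])]
nozzle_tip [(0.58, [0.571, -0.206, 0.028]), (0.29, [0.568, 0.195, 0.047])]
bearing [(0.45, [0.466, -0.008, 0.008])]
tape [(0.9, [0.692, -0.147, -0.001])]
cover [(0.6, [0.563, 0.151, 0.008]), (0.5, [0.554, 0.12, 0.002])]
can_a [(0.97, [0.786, 0.143, -0.001]), (0.77, [0.785, 0.049, 0.001])]
can_c [(0.97, [0.786, 0.143, -0.001]), (0.77, [0.785, 0.049, 0.001])]
```

The joint is closed and square with a 0.3 mm offset, and the duster is in its tray. The other things the network found have not moved. Handing in.

```bash
python3 -c "
from h import *
print(ctrl.sign_off(), ctrl.observe()['clock'])"
```

```text
the job is handed in; nothing more can be done
the job is handed in; nothing more can be done
```

I aimed and held the duster for over 2 s, laid it flat back in its tray, closed the gear case joint square with the flange edges within about 0.3 mm, and handed the job in after about 26 s; no verdict came back.

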